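# Close the sample drawer and give the two-key start

### The arm

A 6-joint arm with a two-finger parallel gripper is mounted at the origin on the work surface. World frame = base frame: x ahead of the robot, y to its left, z up, the work surface at z = 0. Lengths are in m, angles in rad, forces in N, time in s.
With the tool pointing down it reaches from about 0.275 to 0.975 m from the base axis. Payload 8.4 kg.
Tool frame: the origin (TCP) lies midway between the tips of the shut fingers; the grasp point (between the pads) lies bot.tcp_to_grasp behind it (bot.tcp_to_grasp is the distance from the TCP to the grasp point, in m); z points along the fingers, y is the direction in which the jaws open and shut (so a half turn about z gives the same grasp; the last joint's range is limited). The gripper opens to 92 mm and grips with 3 to 60 N. Pads are 20 mm wide; open, the fingers measure 128 mm over their backs; the gripper's body (75 mm by 189 mm) begins 69 mm behind the grasp point.
Start: joints at [-1.2, 0.353, 1.633, -0, 1.155, -0.002], TCP at [0.228, -0.582, 0.215] pointing down, gripper open.
Joint ranges: [-2.63, 2.63], [-0.92, 2.1], [0.06, 2.66], [-1.3, 4.44], [0, 2.69], [-3.02, 3.02]. Speed limits (rad/s): [2.22, 2.22, 2.79, 3.14, 3.14, 3.14].

### API

Orientations are given as a unit quaternion [x, y, z, w].
In Python, from workcell import bot, optics, ticket gives the robot as it stands.
- The arm moves only by the shell command python3 -m jog 'ROWS' [OPENING] [FORCE]. ROWS is text: rows parted by semicolons, each of 6 numbers parted by spaces: the shift along the world's x, y, z in m, then the turn, a rotation vector about the world's x, y, z in rad. A call has exactly 10 rows; each row is the pose to reach, as a shift and turn from the pose commanded when the call began; what a row does not reach only later rows make up. A row lasts 1/12 s, in which the tool goes at most 41.7 mm and 7.16 degrees, less where a joint would pass 70% of its speed; a pose out of reach is approached as far as the arm can. A call with a gripper value outside its range is refused whole. OPENING is the gripper command: -1 is fully open, 1 is shut, values between are in proportion, set as the call begins (- or left out, the last holds). The fingers move at their own pace and stop on an object; FORCE is the grip in N (left out, the last holds). Time passes only in rows, so rows that repeat a pose let the fingers close, or fill a call up. It gives the time, the measured TCP pose, the force and the opening at its end, in the units of the state.
- bot.state(): the state, without advancing time (a new reading comes with each control period).
- optics.capture(name): name is "side" or "top" or "wrist"; returns a dict with "pixels" (420x560x3 uint8, red, green, blue), "depth" (420x560 float32, m along the optical axis (not along the pixel's ray), 0 where there is no reading), "vertical_fov" (degrees; the focal length in pixels is half the picture's height over the tangent of half this angle, whatever the lens; pixels are square), "cx", "cy" (the principal point, pixels), "eye" and "rotation" of the camera in the world. Camera axes: x right, y up, looking along -z (the intrinsics and any distortion apply to the point x, -y, -z); pixel columns grow to the right and rows downward; lengths in m; the calibration is good to about 2 mm. A picture is of the moment at which its call begins.
- ticket.job_done(): hands the job in, once; it reports no verdict.
The state is a dict: "time": time; "q": joint angles; "joint_velocities": joint speeds; "joint_efforts": joint torques, N m; "position": TCP position; "tcp_rot": TCP orientation; "force": force on the tool from outside, world axes, zero at the start; "moment": the same for the moment, N m; "opening": finger opening in m.
Only numpy, scipy, OpenCV 4.12 (cv2) and the standard library are available. Lean on these libraries where they do the work, as an engineer would, in place of code of your own. Each camera call takes 0.05 s, during which the arm holds its last target. There are 200 camera calls.

### The job

With the fingertips, push the analyser's open sample drawer fully home. Then press the two large round keys of the control box down together, one fingertip on each, hold both fully down for at least two seconds, and let go so that both come up. Do not press a round key while the drawer is open, press neither of them alone, keep off the square keys, do not lift or shift the control box, and leave the other things where they stand.

Things in the scene. Friction and masses are not known exactly. Their poses are not given: they have to be found in the camera images.
- analyser: Beige bench analyser, fixed to the bench, 300 mm deep, 290 mm wide; its low front part is 55 mm high, and from 90 mm behind the front face a taller housing rises to 150 mm. Origin on the bench under the middle of its front face; its x axis points level into the machine (the way the drawer closes), y across, z up. The front looks roughly to the right of the robot (world -y).
- drawer (a joint): Sample drawer in the middle of the analyser's low front: opening in m, 0 fully home (a hard stop), up to 0.08 out. It slides with about 1.5 N friction and stays where it is left.
- drawer_face (a point): Middle of the drawer's plain flat front panel (112 mm wide, 40 mm high from 7 to 47 mm above the bench, 8 mm thick), on its outer face. Level with the analyser's front face when home. An open tray with a clear sample plate is behind the panel.
- box: Control box, beige, 110 mm (x) by 140 mm (y), top 36 mm above the bench, 0.9 kg, standing loose on the bench. Origin at the centre of its underside; z up. On top, in one row across y at x = -20 mm: round key (y +30), small square key (y 0), round key (y -30), with the round keys 60 mm apart; in a second row at x = +28 mm three small square keys (y +30, 0, -30).
- round_left_top (a point): Centre of the flat top of the left round key (box +y), 24 mm across, 51 mm above the bench when up, 45 mm when fully down.
- round_right_top (a point): Centre of the flat top of the right round key (box -y), same as the left one.
- round_left (a joint): Left large round key (its side as seen from the robot when the box is unturned, box +y): joint value 0 when up, 0.006 m fully down; a spring of about 1.2 N at the start and 4 N fully down pushes it up.
- round_right (a joint): Right large round key (its side as seen from the robot when the box is unturned, box -y): joint value 0 when up, 0.006 m fully down; a spring of about 1.2 N at the start and 4 N fully down pushes it up.
- square_mid (a joint): Key between the two round keys of the control box, a 16 mm square flat-topped key, top 45 mm above the bench, not to be pressed; joint value 0 up, 0.004 m fully down.
- square_back_left (a joint): Second-row key at y +30 mm of the control box, a 16 mm square flat-topped key, top 45 mm above the bench, not to be pressed; joint value 0 up, 0.004 m fully down.
- square_back_mid (a joint): Second-row key at y 0 of the control box, a 16 mm square flat-topped key, top 45 mm above the bench, not to be pressed; joint value 0 up, 0.004 m fully down.
- square_back_right (a joint): Second-row key at y -30 mm of the control box, a 16 mm square flat-topped key, top 45 mm above the bench, not to be pressed; joint value 0 up, 0.004 m fully down.
- keypad: Bystander: loose beige number pad, 110 x 90 mm, 30 mm high, all small square keys that do not move, no round ones. It and the control box may stand in each other's place. Origin under its centre.
- jar: Bystander: small closed jar, 40 mm across, 60 mm high. Origin under its centre.
- tape: Bystander: roll of tape lying flat, 60 mm across, 20 mm high. Origin under its centre.
- mug: Bystander: white mug, 76 mm across, 90 mm high. Origin under its centre.
- bottle: Bystander: closed bottle, 60 mm across, 170 mm high. Origin under its centre.
- screwdriver: Bystander: screwdriver lying on the bench, nearly along y, between the robot and the control box or number pad. Origin under its middle.
There are look-alikes about, which are no part of the job. Leave any pink or purple look-alike of the box alone.

How it is judged:
On the way, in this order (a step that is already met when the one before it is completed fails the run):
1. the drawer is fully home (within 3 mm) with both round keys up (value of joint drawer below 0.003 m and value of joint each of round_left, round_right below 0.0015 m), for 0.2 s.
2. with the drawer home, the fingers hold both round keys down together (more than 4.8 of 6 mm each) for two seconds (value of joint drawer below 0.003 m and value of joint each of round_left, round_right above 0.0048 m and contact force between the fingers and box above 2 N), for 1.9 s.
At the end, for the whole second after the job is handed in: The drawer is home within 3 mm; both round keys and all square keys are up again (within 1.5 mm); the control box stands flat and at rest within 25 mm of its start; the bystanders are within 30 mm of theirs (all of step 1 and value of joint each of square_mid, square_back_left, square_back_mid, square_back_right below 0.0015 m and linear speed of box below 0.02 m/s and height (world z) of box below 0.006 m and angle between box's own z axis and vertical below 0.05 rad and distance of box from where it was at the start of the episode below 0.025 m and distance of each of keypad, jar, tape, mug, bottle, screwdriver from where it was at the start of the episode below 0.03 m); the robot touches nothing.
It fails at once if a round key is pressed (more than 4 mm) while the drawer is more than 6 mm open (value of joint drawer above 0.006 m and value of joint any of round_left, round_right above 0.004 m).
It fails at once if one round key is pressed alone (one more than 4.8 mm down, the other less than 1 mm) ((value of joint round_left above 0.0048 m and value of joint round_right below 0.001 m) or (value of joint round_right above 0.0048 m and value of joint round_left below 0.001 m)).
It fails at once if a square key is pressed (more than 2.5 mm) (value of joint any of square_mid, square_back_left, square_back_mid, square_back_right above 0.0025 m).
It fails at once if the control box is lifted (more than 10 mm), tipped (more than 0.15 rad) or shifted (more than 25 mm) (height (world z) of box above 0.01 m or angle between box's own z axis and vertical above 0.15 rad or distance of box from where it was at the start of the episode above 0.025 m).
It fails at once if a bystander is moved more than 30 mm (distance of any of keypad, jar, tape, mug, bottle, screwdriver from where it was at the start of the episode above 0.03 m).
It also fails if it takes over 51 s, if anything falls off the work surface, if the arm or the gripper's body presses on something with over 40 N, if the wrist force passes 120 N, or if a joint passes its speed limit or range.

## Working session

There is one attempt and no reset: what is moved stays moved. The work goes in short steps, Python scripts to look and compute and a shell command to move; the robot and the scene stay as the last step left them, time stands still between calls to the robot, and variables do not carry over. Pictures are saved under pics/ and viewed, about 8 in all and at most 12, crops included, and the job is handed in when it is done.

```bash
mkdir -p pics; cat > h.py <<'E'
import numpy as np, cv2, pickle
from workcell import bot, optics, ticket
def cap(n):
    c=optics.capture(n); pickle.dump(c,open(f'{n}.pkl','wb')); return c
def f(c): return c['pixels'].shape[0]/2/np.tan(np.radians(c['vertical_fov'])/2)
def pts(c):
    # world point per pixel from depth (no distortion)
    h,w=c['depth'].shape; u,v=np.meshgrid(np.arange(w),np.arange(h)); d=c['depth']
    p=np.stack([(u-c['cx'])/f(c)*d,-(v-c['cy'])/f(c)*d,-d],-1)
    return p@np.array(c['rotation']).T+np.array(c['eye'])
E
python3 - <<'E'
from h import *
ims=[]
for n in('top','side'):
    c=cap(n); print(n,{k:(v if not hasattr(v,'shape') or v.size<10 else v.shape) for k,v in c.items()}); cv2.imwrite(f'pics/{n}0.png',c['pixels'][...,::-1])
print(bot.state(),bot.tcp_to_grasp)
E
```

```text
top {'pixels': (420, 560, 3), 'depth': (420, 560), 'vertical_fov': 47.22702583605186, 'cx': 280.00251961249273, 'cy': 206.86720148953273, 'eye': array([ 0.28981117, -0.13316809,  1.23114555]), 'rotation': array([-0.06413606,  0.07240478,  0.70380587, -0.70377654])}
side {'pixels': (420, 560, 3), 'depth': (420, 560), 'vertical_fov': 53.23520468022437, 'cx': 287.7309418664992, 'cy': 207.54629459528664, 'eye': array([0.07180825, 0.81278304, 0.75196612]), 'rotation': array([-0.10183307,  0.46542609,  0.85838096, -0.19023855])}
{'time': 0.1, 'q': array([-1.20040286e+00,  3.53561581e-01,  1.63405100e+00,  6.07212015e-06,
        1.15519466e+00, -2.39240223e-03]), 'joint_velocities': array([ 0.00056006, -0.00178993, -0.00237726, -0.00190601,  0.00150037,
       -0.00054107]), 'joint_efforts': array([-2.78481257e-04, -5.94901800e+01, -3.34932303e+01,  6.98167970e-02,
        1.85119343e-02, -3.59258104e-05]), 'position': array([ 0.22747927, -0.58166048,  0.21395333]), 'tcp_rot': array([ 9.82679118e-01,  1.85314282e-01, -1.08382755e-04, -5.97549569e-04]), 'force': array([ 0.20050908, -0.04489285, -0.12893539]), 'moment': array([-0.00353879, -0.00705638,  0.02867966]), 'opening': 0.09185110556721195} 0.0187
```

View pics/top0.png

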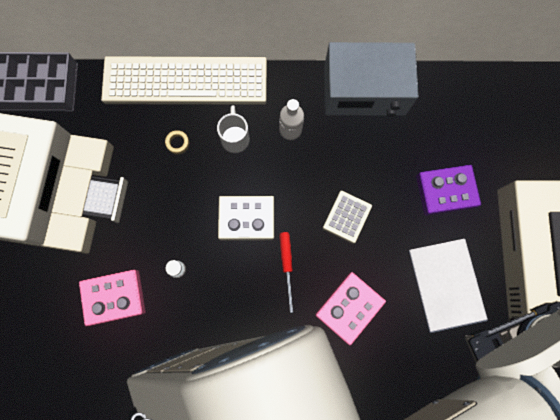

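View pics/side0.png

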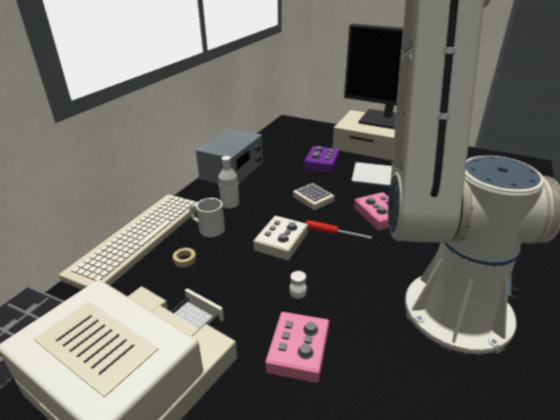

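```bash
cat >> h.py <<'E'
from scipy.spatial.transform import Rotation as R
def pts(c):
    h,w=c['depth'].shape; u,v=np.meshgrid(np.arange(w),np.arange(h)); d=c['depth']
    p=np.stack([(u-c['cx'])/f(c)*d,-(v-c['cy'])/f(c)*d,-d],-1)
    return p@R.from_quat(c['rotation']).as_matrix().T+np.array(c['eye'])
def ray(c,uv,z):
    uv=np.atleast_2d(uv).astype(float); M=R.from_quat(c['rotation']).as_matrix()
    d=np.stack([(uv[:,0]-c['cx'])/f(c),-(uv[:,1]-c['cy'])/f(c),-np.ones(len(uv))],-1)@M.T
    e=np.array(c['eye']); return e+d*((z-e[2])/d[:,2])[:,None]
E
python3 - <<'E'
from h import *
np.set_printoptions(precision=4,suppress=True)
c=pickle.load(open('top.pkl','rb')); im=c['pixels']; g=im.max(2); P=pts(c)
# box
m=np.zeros(g.shape,np.uint8); m[185:250,205:285]=(g[185:250,205:285]>150)
m=cv2.morphologyEx(m,cv2.MORPH_CLOSE,np.ones((15,15)))
k=max(cv2.findContours(m,0,2)[0],key=cv2.contourArea); r=cv2.minAreaRect(k)
B=ray(c,cv2.boxPoints(r),.036); print('box',r,B,B.mean(0)); print('sides',np.linalg.norm(np.diff(B,axis=0),axis=1))
d=((g<125)&(cv2.erode(m,np.ones((5,5)))>0)).astype(np.uint8)
n,l,s,ce=cv2.connectedComponentsWithStats(d)
for i in range(1,n):
    if s[i,4]>8: print(s[i],ray(c,ce[i],.051 if s[i,4]>90 else .045))
print('depth z on box',np.median(P[195:235,222:270,2]), 'bench',np.median(P[280:300,200:240,2]))
# heights around the drawer
for v in range(172,228,6): print(v,[(u,round(float(P[v,u,1]),3),round(float(P[v,u,2]),3)) for u in range(112,130,2)])
v=cv2.resize(np.hstack([im[165:235,60:140],im[180:250,205:285]]),None,fx=5,fy=5,interpolation=cv2.INTER_NEAREST)
cv2.imwrite('pics/z1.png',v[...,::-1])
E
```

```text
box ((251.0, 222.5), (53.0, 66.0), 90.0) [[ 0.5519  0.0103  0.036 ]
 [ 0.5521 -0.1576  0.036 ]
 [ 0.4169 -0.1572  0.036 ]
 [ 0.4169  0.0071  0.036 ]] [ 0.4844 -0.0743  0.036 ]
sides [0.1679 0.1352 0.1643]
[228 220  12  11  38] [[ 0.4718 -0.0327  0.045 ]]
[252 223  12   8  30] [[ 0.4705 -0.092   0.045 ]]
[274 234   6   3  18] [[ 0.4508 -0.1384  0.045 ]]
depth z on box 0.0380918767394558 bench 0.00028397483303121973
172 [(112, 0.296, -0.001), (114, 0.292, -0.006), (116, 0.284, 0.002), (118, 0.28, -0.002), (120, 0.273, 0.003), (122, 0.269, 0.0), (124, 0.264, 0.0), (126, 0.26, -0.005), (128, 0.254, -0.003)]
178 [(112, 0.295, -0.002), (114, 0.289, -0.0), (116, 0.283, 0.004), (118, 0.279, -0.001), (120, 0.274, -0.001), (122, 0.252, 0.048), (124, 0.25, 0.041), (126, 0.258, -0.0), (128, 0.253, -0.001)]
184 [(112, 0.285, 0.024), (114, 0.278, 0.028), (116, 0.274, 0.026), (118, 0.27, 0.024), (120, 0.257, 0.047), (122, 0.252, 0.046), (124, 0.252, 0.03), (126, 0.252, 0.016), (128, 0.252, -0.002)]
190 [(112, 0.282, 0.028), (114, 0.277, 0.029), (116, 0.273, 0.026), (118, 0.26, 0.048), (120, 0.257, 
[... 548 characters left out ...]
 (118, 0.26, 0.04), (120, 0.261, 0.023), (122, 0.263, 0.001), (124, 0.258, -0.001), (126, 0.252, 0.002), (128, 0.247, 0.0)]
214 [(112, 0.282, 0.017), (114, 0.266, 0.049), (116, 0.264, 0.042), (118, 0.263, 0.029), (120, 0.262, 0.015), (122, 0.262, 0.001), (124, 0.257, -0.0), (126, 0.25, 0.005), (128, 0.246, 0.002)]
220 [(112, 0.287, -0.0), (114, 0.269, 0.039), (116, 0.266, 0.032), (118, 0.268, 0.012), (120, 0.266, 0.002), (122, 0.26, 0.002), (124, 0.256, -0.001), (126, 0.25, 0.004), (128, 0.246, -0.001)]
226 [(112, 0.285, 0.002), (114, 0.281, -0.002), (116, 0.275, 0.001), (118, 0.269, 0.005), (120, 0.265, 0.002), (122, 0.26, -0.001), (124, 0.254, 0.002), (126, 0.25, 0.0), (128, 0.244, 0.001)]
```

View pics/z1.png

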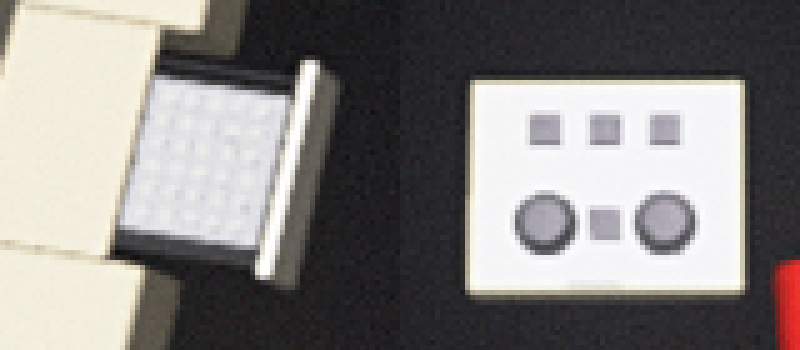

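```bash
python3 - <<'E'
from h import *
np.set_printoptions(precision=4,suppress=True)
c=pickle.load(open('top.pkl','rb'))
z=lambda L:np.array([(60+x/5-.5,165+y/5-.5) if x<400 else (205+(x-400)/5-.5,180+y/5-.5) for x,y in L])
a=ray(c,z([(320,60),(272,279)]),.047); d=a[0]-a[1]; print('panel outer edge',a,a.mean(0),np.linalg.norm(d)); 
n=np.array([-d[1],d[0]])/np.linalg.norm(d); print('closing',n,np.degrees(np.arctan2(n[1],n[0])))
a=ray(c,z([(206,0),(161,26),(108,258),(139,264)]),.055);print('front face edge',a, (a[:2]-a.mean(0))[:,:2]@n)
k=ray(c,z([(546,219),(666,219)]),.051); print('keys',k,k.mean(0),np.linalg.norm(k[0]-k[1]))
b=ray(c,z([(471,80),(745,80),(745,291),(467,291)]),.036); print('box',b,b.mean(0))
fr=ray(c,z([(206,0),(245,0)]),.055);print(fr)
E
```

```text
panel outer edge [[0.5997 0.2492 0.047 ]
 [0.4872 0.2662 0.047 ]] [0.5435 0.2577 0.047 ] 0.11374588404547445
closing [0.1487 0.9889] 81.44892065708994
front face edge [[0.6288 0.306  0.055 ]
 [0.6151 0.3276 0.055 ]
 [0.4963 0.345  0.055 ]
 [0.4934 0.3295 0.055 ]] [-0.0103  0.009 ]
keys [[ 0.4792 -0.0321  0.051 ]
 [ 0.4793 -0.0917  0.051 ]] [ 0.4792 -0.0619  0.051 ] 0.05959108255391832
box [[ 0.5532  0.0085  0.036 ]
 [ 0.5534 -0.1308  0.036 ]
 [ 0.4452 -0.131   0.036 ]
 [ 0.4452  0.008   0.036 ]] [ 0.4992 -0.0613  0.036 ]
[[0.6288 0.306  0.055 ]
 [0.6288 0.2864 0.055 ]]
```

```bash
python3 -m jog '0.01 0.03 0 0 0 0.1; 0.025 0.065 0 0 0 0.2; 0.04 0.10 0 0 0 0.3; 0.055 0.135 0 0 0 0.42; 0.07 0.17 0 0 0 0.54; 0.083 0.205 0 0 0 0.66; 0.097 0.24 0 0 0 0.77; 0.11 0.275 0 0 0 0.88; 0.12 0.31 0 0 0 0.97; 0.13 0.345 0 0 0 1.047' 1 10
python3 -m jog '0.015 0.035 0 0 0 0; 0.03 0.07 0 0 0 0; 0.045 0.105 0 0 0 0; 0.06 0.14 0 0 0 0; 0.075 0.175 0 0 0 0; 0.09 0.21 0 0 0 0; 0.105 0.245 0 0 0 0; 0.12 0.28 0 0 0 0; 0.135 0.315 0 0 0 0; 0.15 0.345 0 0 0 0'
```

```text
time: 0.93
position: [0.3577, -0.2353, 0.2145]
tcp_rot: [0.757, 0.654, 0.0, -0.0]
force: [0.6, -0.1, 0.3]
opening: 0.0274
time: 1.77
position: [0.5078, 0.1104, 0.2144]
tcp_rot: [0.758, 0.652, -0.0, -0.0]
force: [0.6, -1.8, 0.6]
opening: 0.0003
```

```bash
python3 -m jog '0.01 0.03 0 0 0 0; 0.02 0.06 -0.015 0 0 0; 0.027 0.08 -0.035 0 0 0; 0.027 0.088 -0.06 0 0 0; 0.027 0.088 -0.09 0 0 0; 0.027 0.088 -0.12 0 0 0; 0.027 0.088 -0.15 0 0 0; 0.027 0.088 -0.175 0 0 0; 0.027 0.088 -0.188 0 0 0; 0.027 0.088 -0.188 0 0 0'
python3 - <<'E'
from h import *
c=cap('wrist'); d=cap('side'); cv2.imwrite('pics/w1.png',np.hstack([c['pixels'],d['pixels']])[::1,:,::-1][:, :] if 0 else cv2.resize(np.hstack([c['pixels'],d['pixels']])[...,::-1],(800,300)))
E
```

```text
time: 2.6
position: [0.5321, 0.195, 0.0233]
tcp_rot: [0.758, 0.652, -0.003, -0.001]
force: [-1.4, 0.1, 0.1]
opening: 0.0001
```

View pics/w1.png

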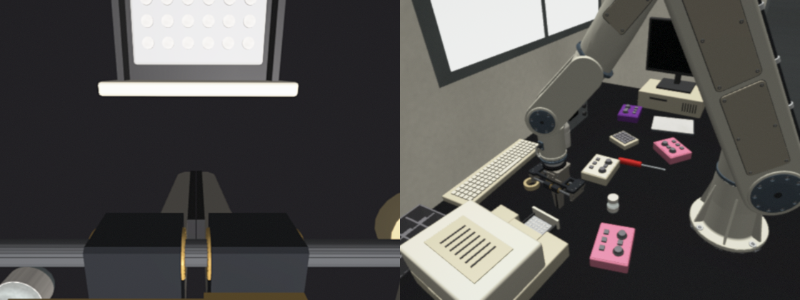

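The wrist view (left half) shows the panel square to the tool and centred above the fingers (panel about x 98–298, y 88). The fingers are clear of the tape and jar. I'll push now.

```bash
python3 -m jog '0.002 0.012 0 0 0 0; 0.004 0.025 0 0 0 0; 0.006 0.037 0 0 0 0; 0.007 0.044 0 0 0 0; 0.008 0.052 0 0 0 0; 0.009 0.06 0 0 0 0; 0.01 0.07 0 0 0 0; 0.012 0.08 0 0 0 0; 0.0135 0.09 0 0 0 0; 0.015 0.1 0 0 0 0'
python3 -m jog '0.0003 0.002 0 0 0 0; 0.0006 0.004 0 0 0 0; 0.0009 0.006 0 0 0 0; 0.0012 0.008 0 0 0 0; 0.0013 0.009 0 0 0 0; 0.0015 0.01 0 0 0 0; 0.0015 0.01 0 0 0 0; 0.0015 0.01 0 0 0 0; 0.0015 0.01 0 0 0 0; 0.0015 0.01 0 0 0 0'
```

```text
time: 3.53
position: [0.5495, 0.2968, 0.0265]
tcp_rot: [0.758, 0.652, -0.0, -0.0]
force: [1.0, -2.3, 2.1]
opening: 0.0002
time: 4.37
position: [0.5511, 0.3059, 0.0266]
tcp_rot: [0.758, 0.652, -0.0, -0.0]
force: [0.3, 0.0, -0.6]
opening: 0.0006
```

```bash
python3 -m jog '0.0001 0.001 0 0 0 0; 0.0003 0.002 0 0 0 0; 0.0004 0.003 0 0 0 0; 0.0006 0.004 0 0 0 0; 0.0007 0.005 0 0 0 0; 0.0009 0.006 0 0 0 0; 0.001 0.007 0 0 0 0; 0.001 0.007 0 0 0 0; 0.001 0.007 0 0 0 0; 0.001 0.007 0 0 0 0'
python3 - <<'E'
from h import *
c=cap('top'); cv2.imwrite('pics/t2.png',cv2.resize(c['pixels'][90:300,20:300],None,fx=2.8,fy=2.8)[...,::-1])
E
```

```text
time: 5.2
position: [0.5511, 0.3069, 0.0266]
tcp_rot: [0.758, 0.652, -0.004, 0.002]
force: [0.6, -30.4, 13.5]
opening: 0.0004
```

View pics/t2.png

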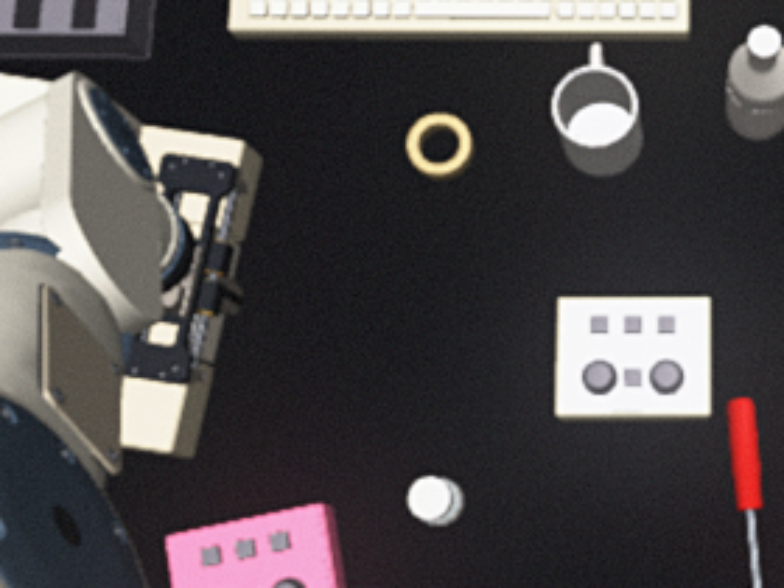

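The picture shows the drawer closed at its hard stop: the push force reached 30 N and the panel is level with the front at about (215, 290). I'll back off, rise, and go over the control box.

```bash
python3 -m jog '-0.001 -0.008 0 0 0 0; -0.003 -0.02 0 0 0 0; -0.006 -0.04 0 0 0 0; -0.009 -0.06 0 0 0 0; -0.012 -0.08 0.02 0 0 0; -0.014 -0.095 0.05 0 0 0; -0.015 -0.10 0.08 0 0 0; -0.018 -0.12 0.11 0 0 -0.1; -0.022 -0.15 0.13 0 0 -0.2; -0.03 -0.18 0.14 0 0 -0.3' 
python3 -m jog '-0.004 -0.02 0 0 0 -0.11; -0.008 -0.04 0 0 0 -0.22; -0.012 -0.06 0 0 0 -0.33; -0.016 -0.08 0 0 0 -0.44; -0.02 -0.10 0 0 0 -0.55; -0.025 -0.12 0 0 0 -0.66; -0.03 -0.14 0 0 0 -0.78; -0.034 -0.16 0 0 0 -0.89; -0.038 -0.18 0 0 0 -1.0; -0.042 -0.195 0 0 0 -1.121' 0.087 10
python3 - <<'E'
from h import *
c=cap('wrist'); cv2.imwrite('pics/w2.png',c['pixels'][...,::-1]); s=bot.state(); print(s['position'],s['tcp_rot'],s['opening'],s['time'],c['eye'],c['rotation'],c['vertical_fov'])
E
```

```text
time: 6.08
position: [0.5239, 0.1329, 0.1698]
tcp_rot: [0.848, 0.53, 0.003, 0.001]
force: [0.7, -0.1, 0.2]
opening: 0.0002
time: 6.92
position: [0.4798, -0.0632, 0.1667]
tcp_rot: [1.0, -0.003, 0.0, -0.0]
force: [0.4, 0.4, 0.2]
opening: 0.042
[ 0.47917919 -0.06479379  0.1666482 ] [ 9.99966802e-01 -8.13939583e-03  1.52072359e-04  3.49551554e-04] 0.04164998763131548 6.9667 [ 0.5550959  -0.06408428  0.33714252] [ 0.0961056  -0.09644521  0.70310336 -0.69793101] 60.45086205334661
```

View pics/w2.png

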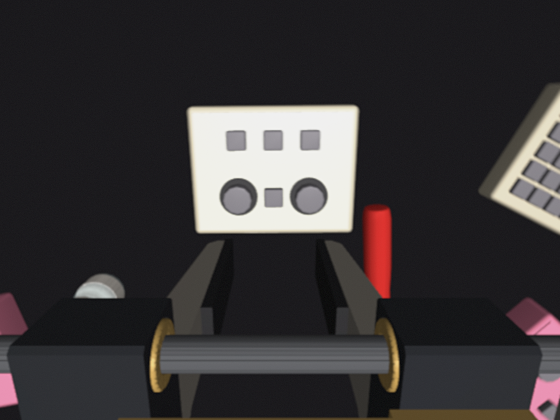

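The box, square to the tool, has its round keys at (238,196) and (309,196). The fingers are 42 mm apart, and everything around them is clear. I'll take one refined measurement of the keys.

```bash
python3 - <<'E'
from h import *
np.set_printoptions(precision=4,suppress=True)
c=cap('wrist'); g=c['pixels'].max(2)
s=bot.state(); print(s['position'],2*np.degrees(np.arctan2(s['tcp_rot'][1],s['tcp_rot'][0])))
h=cv2.HoughCircles(cv2.medianBlur(g,3)[160:232,200:350],cv2.HOUGH_GRADIENT,1,40,param1=120,param2=12,minRadius=12,maxRadius=20)
h=h[0][:3]+[200,160,0]; print(h)
k=ray(c,h[:,:2],.051); print(k)
k=ray(c,[(238,196.5),(309.5,196)],.051); print('eye',k,k.mean(0))
E
```

```text
[ 0.4796 -0.0635  0.1667] -0.35918655168635516
[[305.5 194.5  18.3]
 [235.5 195.5  18.2]]
[[ 0.4813 -0.0911  0.051 ]
 [ 0.4814 -0.0338  0.051 ]]
eye [[ 0.4806 -0.0358  0.051 ]
 [ 0.48   -0.0944  0.051 ]] [ 0.4803 -0.0651  0.051 ]
```

```bash
python3 -m jog '0 0 -0.015 0 0 0; 0 0 -0.035 0 0 0; 0 0 -0.055 0 0 0; 0 0 -0.07 0 0 0; 0 0 -0.085 0 0 0; 0 0 -0.095 0 0 0; 0 0 -0.1 0 0 0; 0 0 -0.104 0 0 0; 0 0 -0.105 0 0 0; 0 0 -0.105 0 0 0'
python3 - <<'E'
from h import *
s=bot.state();print(s['position'],s['tcp_rot'],s['opening'],s['force'])
c=cap('wrist'); d=cap('side'); a=cv2.resize(c['pixels'],(400,300)); b=cv2.resize(d['pixels'][200:260,240:320],(400,300))
cv2.imwrite('pics/w3.png',np.hstack([a,b])[...,::-1])
E
```

```text
time: 7.85
position: [0.4805, -0.062, 0.0619]
tcp_rot: [1.0, -0.0, 0.0, -0.0]
force: [1.3, -0.8, -0.5]
opening: 0.0418
[ 0.4804672  -0.06195891  0.06185714] [ 9.99999919e-01 -3.02770223e-04  2.63839060e-04 -1.74306583e-05] 0.041848634059465414 [ 1.3459241  -0.7638901  -0.45190281]
```

View pics/w3.png

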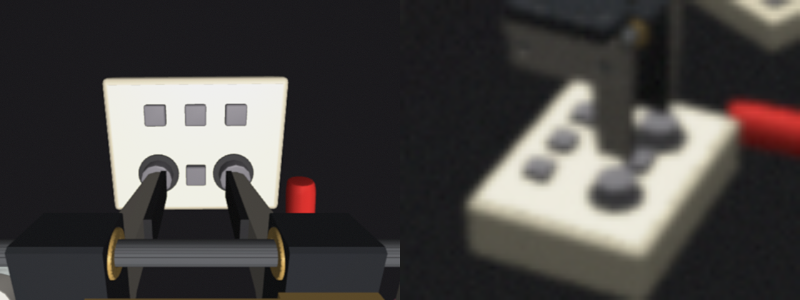

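Both views show one fingertip over each round key: the fingers are symmetric about the box's middle, clear of the square keys, and about 11 mm above the tops. I'll press.

```bash
python3 -m jog '0 0 -0.004 0 0 0; 0 0 -0.008 0 0 0; 0 0 -0.01 0 0 0; 0 0 -0.012 0 0 0; 0 0 -0.014 0 0 0; 0 0 -0.015 0 0 0; 0 0 -0.016 0 0 0; 0 0 -0.017 0 0 0; 0 0 -0.017 0 0 0; 0 0 -0.017 0 0 0'
```

```text
time: 8.78
position: [0.4801, -0.0621, 0.0453]
tcp_rot: [1.0, -0.001, -0.0, -0.0]
force: [-4.6, -0.3, 15.0]
opening: 0.0418
```

```bash
for i in 1; do python3 -m jog '0 0 -0.0005 0 0 0; 0 0 -0.001 0 0 0; 0 0 -0.001 0 0 0; 0 0 -0.001 0 0 0; 0 0 -0.001 0 0 0; 0 0 -0.001 0 0 0; 0 0 -0.001 0 0 0; 0 0 -0.001 0 0 0; 0 0 -0.001 0 0 0; 0 0 -0.001 0 0 0'; done
python3 -m jog '0 0 0 0 0 0; 0 0 0 0 0 0; 0 0 0 0 0 0; 0 0 0 0 0 0; 0 0 0 0 0 0; 0 0 0 0 0 0; 0 0 0 0 0 0; 0 0 0 0 0 0; 0 0 0 0 0 0; 0 0 0 0 0 0'
python3 - <<'E'
from h import *
c=cap('wrist'); d=cap('side'); a=cv2.resize(c['pixels'][80:320,120:440],(400,300)); b=cv2.resize(d['pixels'][200:260,240:320],(400,300))
cv2.imwrite('pics/w4.png',np.hstack([a,b])[...,::-1])
E
```

```text
time: 9.62
position: [0.4802, -0.0621, 0.0451]
tcp_rot: [1.0, -0.001, 0.0, -0.0]
force: [-7.7, 0.8, 28.2]
opening: 0.0418
time: 10.45
position: [0.4802, -0.0621, 0.0451]
tcp_rot: [1.0, -0.001, 0.0, 0.0]
force: [-7.9, 1.0, 27.7]
opening: 0.0419
```

View pics/w4.png

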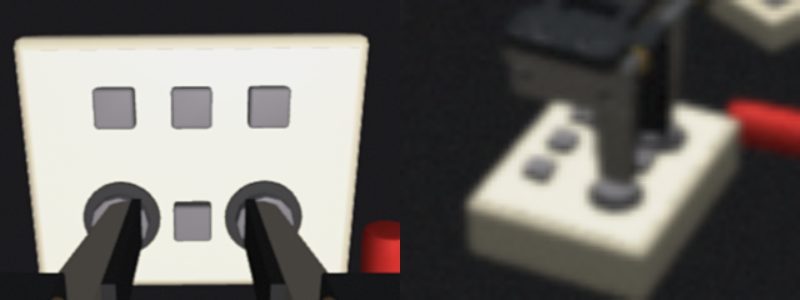

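Each fingertip sits on its round key and both keys are bottomed out (28 N, z steady at 45 mm). The square keys are untouched and the box hasn't moved. I'll hold longer, then release.

```bash
Z='0 0 0 0 0 0'; python3 -m jog '0 0 0 0 0 0; 0 0 0 0 0 0; 0 0 0 0 0 0; 0 0 0 0 0 0; 0 0 0 0 0 0; 0 0 0 0 0 0; 0 0 0 0 0 0; 0 0 0 0 0 0; 0 0 0 0 0 0; 0 0 0 0 0 0'
python3 -m jog '0 0 0 0 0 0; 0 0 0 0 0 0; 0 0 0 0 0 0; 0 0 0 0 0 0; 0 0 0 0 0 0; 0 0 0 0 0 0; 0 0 0 0 0 0; 0 0 0 0 0 0; 0 0 0 0 0 0; 0 0 0 0 0 0'
python3 -m jog '0 0 0.002 0 0 0; 0 0 0.004 0 0 0; 0 0 0.006 0 0 0; 0 0 0.009 0 0 0; 0 0 0.013 0 0 0; 0 0 0.03 0 0 0; 0 0 0.055 0 0 0; 0 0 0.085 0 0 0; 0 0 0.11 0 0 0; 0 0 0.12 0 0 0'
python3 -m jog '0 0 0.02 0 0 0; 0 -0.02 0.03 0 0 0; 0 -0.06 0.03 0 0 0; -0.01 -0.1 0.03 0 0 0; -0.02 -0.14 0.03 0 0 0; -0.03 -0.17 0.03 0 0 0; -0.04 -0.19 0.03 0 0 0; -0.05 -0.2 0.03 0 0 0; -0.05 -0.2 0.03 0 0 0; -0.05 -0.2 0.03 0 0 0'
python3 - <<'E'
from h import *
d=cap('top'); e=cap('side'); cv2.imwrite('pics/t5.png',np.hstack([cv2.resize(d['pixels'][90:300,20:300],(400,300)),cv2.resize(e['pixels'][190:400,0:280][:, :] if 0 else e['pixels'][200:350,160:360],(400,300))])[...,::-1])
E
```

```text
time: 11.38
position: [0.4802, -0.0621, 0.0451]
tcp_rot: [1.0, -0.001, 0.0, 0.0]
force: [-8.2, 0.2, 29.0]
opening: 0.0418
time: 12.22
position: [0.4802, -0.0621, 0.0451]
tcp_rot: [1.0, -0.001, 0.0, 0.0]
force: [-7.9, 0.1, 28.3]
opening: 0.0418
time: 13.05
position: [0.4817, -0.0623, 0.1667]
tcp_rot: [1.0, -0.001, 0.002, 0.0]
force: [0.6, 1.1, 0.6]
opening: 0.042
time: 13.88
position: [0.4297, -0.2622, 0.193]
tcp_rot: [1.0, -0.002, -0.0, -0.0]
force: [0.7, 0.5, 0.6]
opening: 0.0418
```

View pics/t5.png

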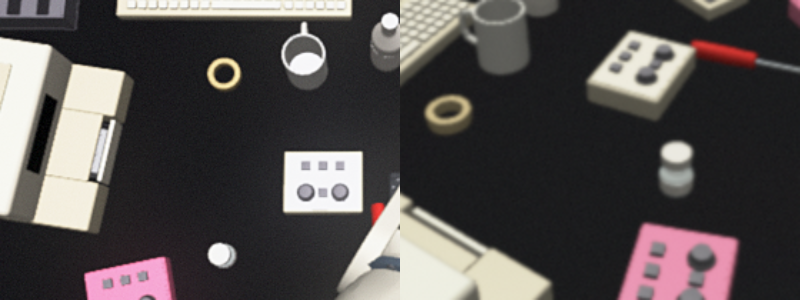

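The box and its keys are up and in place. I want to check numerically that the panel is level with the front.

```bash
python3 - <<'E'
from h import *
c=pickle.load(open('top.pkl','rb')); im=c['pixels']
cv2.imwrite('pics/z6.png',cv2.resize(im[130:260,50:130],None,fx=4.6,fy=4.6,interpolation=cv2.INTER_NEAREST)[...,::-1] if 0 else cv2.resize(im[150:240,60:130],None,fx=6,fy=6,interpolation=cv2.INTER_NEAREST)[...,::-1])
E
```

```text
(no output)
```

View pics/z6.png

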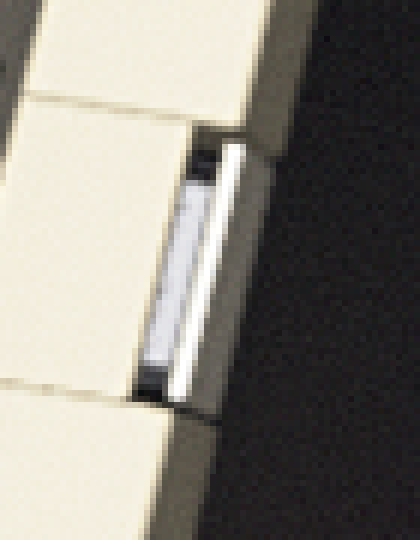

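```bash
python3 - <<'E'
from h import *
c=pickle.load(open('top.pkl','rb'))
z=lambda L:np.array([(60+x/6-.5,150+y/6-.5) for x,y in L])
n=np.array([.1487,.9889])
for nm,L,h in[('flank top',[(272,0),(247,122),(167,415),(144,540)],.055),('flank foot',[(318,0),(285,158),(218,422),(196,540)],0),('panel top',[(246,143),(188,402)],.047),('panel foot',[(277,160),(221,410)],.007)]:
    p=ray(c,z(L),h)[:,:2]; print(nm,p.round(4).tolist(),(p@n).round(4), np.degrees(np.arctan2(*-(p[0]-p[-1])[::-1])))
E
```

```text
flank top [[0.6684, 0.2983], [0.6148, 0.3051], [0.4899, 0.3291], [0.4381, 0.3346]] [0.3944 0.3931 0.3983 0.396 ] 171.04876481378625
flank foot [[0.6861, 0.2982], [0.6137, 0.3078], [0.4962, 0.3286], [0.4451, 0.3343]] [0.3969 0.3957 0.3988 0.3968] 171.46932439100445
panel top [[0.6079, 0.3078], [0.4968, 0.324]] [0.3948 0.3943] 171.72572921538168
panel foot [[0.611, 0.3087], [0.5003, 0.3251]] [0.3962 0.3959] 171.59165099590462
```

```bash
python3 -c "
from workcell import bot,ticket
print(bot.state()['force'],ticket.job_done())"
```

```text
the job is handed in; nothing more can be done
[ 0.41685652  0.12702397 -0.00394052] None
```

I pushed the drawer home with the shut fingertips, then pressed both round keys together, one finger on each. I held them fully down for over 3 s, let go, and handed the job in at about 14 s. The system reports no verdict, so the result below rests on my own checks.

- **Drawer:** it hit its hard stop at about 30 N. In the last top view the panel is level with the front face to about 1–2 mm, which is as fine as that view can measure.
- **Keys:** during the hold the fingertips stayed steady at z = 45 mm with about 28 N. Afterwards the last pictures show both round keys up.
- **Everything else:** in the pictures, the square keys look untouched, and the box, jar, tape and mug stand where they were. The bottle, screwdriver and number pad were only partly in those last crops; the robot didn't go near the number pad. I judged all of this by eye and did not measure it again.
- **Robot:** it ended clear of everything, with a force reading near zero.

The top and wrist cameras disagreed by about 3 mm on where the keys were. I aimed between the two, and the fingers landed on both keys. No check failed.

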